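# Hang the loaded can on the focuser's load hook

## Robot

A 6-joint arm with a two-finger parallel gripper is mounted at the origin on the work surface. World frame = base frame: x ahead of the robot, y to its left, z up, the work surface at z = 0. Lengths are in m, angles in rad, forces in N, time in s.
With the tool pointing down it reaches from about 0.35 to 0.775 m from the base axis. Payload 5.5 kg.
Tool frame: the origin (TCP) lies between the finger pads; the fingertips stand 19 mm ahead of it and the grasp point (between the pads) is the TCP; z points along the fingers, y is the line along which they close (so a half turn about z gives the same grasp; the last joint's range is limited). The gripper opens to 85 mm and grips with 20 to 120 N. Pads are 22 mm wide; open, the fingers measure 114 mm over their backs; the gripper's body (76 mm by 85 mm) begins 54 mm behind the grasp point. The pads swing forward as they close: fully open they stand 13 mm farther back than shut.
Start: joints at [1.117, 0.313, 0.046, 1.304, 0, 1.431], TCP at [0.178, 0.547, 0.25] pointing down, gripper open.
Joint ranges: [-2.76, 2.76], [-0.86, 1.69], [-1.03, 1.26], [-2.2, 2.34], [-1.47, 1.5], [-3.14, 3.14]. Speed limits (rad/s): [2.57, 2.57, 3.14, 3.14, 3.14, 3.14].

## Interface

Orientations are given as a unit quaternion [w, x, y, z].
In Python, from workcell import env gives the robot as it stands.
- The arm moves only by the shell command python3 -m pendant 'ROWS' [FORCE]. ROWS is JSON, a list of rows, each an object with "travel": the shift along the tool's x, y, z scaled (see below), a list of three; "rot": the turn, a rotation vector about the tool's x, y, z scaled (see below), a list of three; "fingers": the opening, from -1 (shut) to 1 (fully open). In form: [{"travel": [dx, dy, dz], "rot": [wx, wy, wz], "fingers": fingers}, ...]. A call has 1 to 10 rows; each row is the pose to reach, as a shift and turn from the pose commanded when the call began, along the tool's axes at that moment; what a row does not reach only later rows make up. The controller multiplies each number of a shift by 0.12 m and each number of a turn by 60 degrees. A row lasts 1/10 s, in which the tool goes at most 50 mm and 8.59 degrees, less where a joint would pass 70% of its speed; a pose out of reach is approached as far as the arm can. A call with a number of a shift or a turn outside -1 to 1 is refused whole. A call with a gripper value outside its range is refused whole. The fingers move at their own pace and stop on an object; FORCE is the grip in N (left out, the last holds). Time passes only in rows, so rows that repeat a pose let the fingers close. It gives the time, the measured TCP pose, the force, the opening and the grip force at its end, in the units of the state.
- env.get_state(): the state, without advancing time (a new reading comes with each control period).
- env.read_camera(name): name is "scene" or "side" or "wrist"; returns (picture, depth): 420x560x3 uint8, blue, green, red; 420x560 float32, m along the optical axis (not along the pixel's ray), 0 where there is no reading.
- env.camera_model(name): a dict with "fovy" (degrees; the focal length in pixels is half the picture's height over the tangent of half this angle, whatever the lens; pixels are square), "cx", "cy" (the principal point, pixels), "rvec" (rotation vector, rad) and "tvec" (3), from world to camera coordinates, as OpenCV has them; the wrist camera has in their place "T_tool_cam" (4x4, takes a point from camera to tool coordinates, whose origin is the TCP and whose axes are the flange's). Camera axes: x right, y down, z forward; pixel columns grow to the right and rows downward; lengths in m; the calibration is good to about 2 mm. A picture is of the moment at which its call begins: read the wrist's pose just before it. camera_model takes no time and is no camera call.
- env.hand_in(): hands the job in; it is judged then, once.
Trained networks look in the newest picture that a camera, given by its name, has taken for a name from the list of things; names that differ only in an ending like _2 or _b are one class to them, and where a whole thing is asked for, a point or a joint stands for the part that bears it (a point fixed in the world has none). Each returns a list of dicts, best first, with "conf" (0 to 1); they miss things now and then, are a little off and sometimes report something else, mostly with a low value. They report only what shows in the picture. A call takes as long as a camera call. They do not tell look-alikes from the thing itself.
- env.outline_of(camera, target): "mask" (420x560 bool, what is visible of it) and "xy" ([column, row] in pixels, amid what is visible of it).
The state is a dict: "clock": time; "joint_pos": joint angles; "qvel": joint speeds; "tau": joint torques, N m; "tcp_pos": TCP position; "orientation": TCP orientation; "wrist_force": force on the tool from outside, world axes, zero at the start; "ft_torque": the same for the moment, N m; "finger_gap": finger opening in m; "grip_force": force on a finger pad.
Only numpy, scipy, OpenCV 4.12 (cv2) and the standard library are available. Lean on these libraries where they do the work, as an engineer would, in place of code of your own. Each camera call takes 0.05 s, during which the arm holds its last target. There are 200 camera calls.

## Task

The focuser is to be tried under load: one of the three look-alike steel cans is filled with lead, the other two are empty, and only their weight tells them apart. Hang the heavy can by its handle on the steel hook at the front of the brass drawtube and leave it hanging there still; the two empty cans must end standing upright on the bench, and the eyepiece, glass disc and thumbscrews are to stay where they are.

Things in the scene. Friction and masses are not known exactly. Their poses are not given: they have to be found in the camera images.
- can_a: Closed steel can, lowest y of the three. 50 mm diameter, 90 mm tall. Handle of 7 mm bar on its own +y side, in its y-z plane (distance from axis, height of bar centre): lower bar 12 mm high; outer bar 60 mm out up to 61 high, then to a sharp corner (68, 83); upper bar from there down to (23, 73). Open along the can's x. Origin: centre of underside, z up. Any one can be the loaded one.
- can_b: Closed steel can, middle of the three. 50 mm diameter, 90 mm tall. Handle of 7 mm bar on its own +y side, in its y-z plane (distance from axis, height of bar centre): lower bar 12 mm high; outer bar 60 mm out up to 61 high, then to a sharp corner (68, 83); upper bar from there down to (23, 73). Open along the can's x. Origin: centre of underside, z up. Empty cans weigh about 1.3 N in all.
- can_c: Closed steel can, highest y of the three. 50 mm diameter, 90 mm tall. Handle of 7 mm bar on its own +y side, in its y-z plane (distance from axis, height of bar centre): lower bar 12 mm high; outer bar 60 mm out up to 61 high, then to a sharp corner (68, 83); upper bar from there down to (23, 73). Open along the can's x. Origin: centre of underside, z up. The loaded can weighs 5 to 6.5 N.
- can_a_handle (a point): Inside the handle opening of can_a (about 31 mm wide, 55 mm high), near its middle: 41 mm to +y of its axis, 45 mm above its underside; axes as the can's.
- can_b_handle (a point): Inside the handle opening of can_b (about 31 mm wide, 55 mm high), near its middle: 41 mm to +y of its axis, 45 mm above its underside; axes as the can's.
- can_c_handle (a point): Inside the handle opening of can_c (about 31 mm wide, 55 mm high), near its middle: 41 mm to +y of its axis, 45 mm above its underside; axes as the can's.
- focuser: Fixed stand. Origin: centre of base underside, x along drawtube, z up. Base 180x140x18 mm, pedestal 70x80 to 208 mm; level brass tube 48 mm diameter, axis 200 mm high, x -80 to 110; sleeve 72 mm diameter, x -45 to 45; crank at +y. Hook: 12 mm steel bar on the tube axis, level from x -88 to -215 mm, then upturned, top 224 mm high.
- hook_seat (a point): Where the load should hang: on top of the hook's level bar (height 206 mm), 49 mm behind the tip and 90 mm in front of the drawtube's end; axes as the focuser's.
- hook_tip (a point): Top of the upturned end of the hook, 224 mm high; axes as the focuser's.
- eyepiece: Bystander: cream enamel eyepiece, 48 mm diameter, 74 mm tall, standing; origin at the underside.
- template: Bystander: greenish glass mirror spot template, disc 80 mm diameter, 6 mm thick, lying flat; origin at the underside.
- thumbscrew_0: Bystander: knurled aluminium thumbscrew, head 28 mm diameter and 12 mm high on the table, 8 mm stud pointing up to 32 mm; origin at the underside.
- thumbscrew_1: Bystander: knurled aluminium thumbscrew, head 28 mm diameter and 12 mm high on the table, 8 mm stud pointing up to 32 mm; origin at the underside.
There are look-alikes about, which are no part of the job. Leave any turquoise look-alike of the can_a alone.

How it is judged:
At the end, for the whole second after the job is handed in: Heavy can hangs by its handle, over 3 N on the stand: handle centre under 200 mm high, within 60 mm of the seat, 35 mm sideways; underside centre over 60 mm high; slower than 0.05 m/s, 0.6 rad/s. Other cans upright (0.1 rad) on the bench within 10 mm height, under 0.02 m/s ((((contact force between can_a and focuser above 3 N and distance between can_a_handle and hook_seat below 0.06 m and y of can_a_handle in the frame of focuser between -0.035 and 0.035 m and height (world z) of can_a_handle below 0.2 m and height (world z) of can_a above 0.06 m and linear speed of can_a below 0.05 m/s and angular speed of can_a below 0.6 rad/s) and (angle between can_b's own z axis and vertical below 0.1 rad and height (world z) of can_b between -0.01 and 0.01 m and linear speed of can_b below 0.02 m/s) and (angle between can_c's own z axis and vertical below 0.1 rad and height (world z) of can_c between -0.01 and 0.01 m and linear speed of can_c below 0.02 m/s)) or ((contact force between can_b and focuser above 3 N and distance between can_b_handle and hook_seat below 0.06 m and y of can_b_handle in the frame of focuser between -0.035 and 0.035 m and height (world z) of can_b_handle below 0.2 m and height (world z) of can_b above 0.06 m and linear speed of can_b below 0.05 m/s and angular speed of can_b below 0.6 rad/s) and (angle between can_a's own z axis and vertical below 0.1 rad and height (world z) of can_a between -0.01 and 0.01 m and linear speed of can_a below 0.02 m/s) and (angle between can_c's own z axis and vertical below 0.1 rad and height (world z) of can_c between -0.01 and 0.01 m and linear speed of can_c below 0.02 m/s)) or ((contact force between can_c and focuser above 3 N and distance between can_c_handle and hook_seat below 0.06 m and y of can_c_handle in the frame of focuser between -0.035 and 0.035 m and height (world z) of can_c_handle below 0.2 m and height (world z) of can_c above 0.06 m and linear speed of can_c below 0.05 m/s and angular speed of can_c below 0.6 rad/s) and (angle between can_a's own z axis and vertical below 0.1 rad and height (world z) of can_a between -0.01 and 0.01 m and linear speed of can_a below 0.02 m/s) and (angle between can_b's own z axis and vertical below 0.1 rad and height (world z) of can_b between -0.01 and 0.01 m and linear speed of can_b below 0.02 m/s)))); the robot touches nothing.
It fails at once if a bystander (eyepiece, glass template, thumbscrew) is moved more than 25 mm (distance of any of eyepiece, template, thumbscrew_0, thumbscrew_1 from where it was at the start of the episode above 0.025 m).
It also fails if it takes over 72 s, if anything falls off the work surface, if the arm or the gripper's body presses on something with over 40 N, if the wrist force passes 120 N, or if a joint passes its speed limit or range.

## Working session

There is one attempt and no reset: what is moved stays moved. The work goes in short steps, Python scripts to look and compute and a shell command to move; the robot and the scene stay as the last step left them, time stands still between calls to the robot, and variables do not carry over. Pictures are saved under pics/ and viewed, at most 10 in all, crops included, and the job is handed in when it is done.

```bash
mkdir -p pics; ls; cat > h.py <<'E'
import numpy as np, cv2, sys
from scipy.spatial.transform import Rotation as R
from workcell import env
def cam(name):
    m=env.camera_model(name); s=env.get_state()
    img,d=env.read_camera(name)
    f=210/np.tan(np.radians(m["fovy"])/2)
    if "T_tool_cam" in m:
        q=np.array(s["orientation"]); T=np.eye(4); T[:3,:3]=R.from_quat(q[[1,2,3,0]]).as_matrix(); T[:3,3]=s["tcp_pos"]
        T=T@np.array(m["T_tool_cam"])
    else:
        Rm=R.from_rotvec(np.ravel(m["rvec"])).as_matrix(); T=np.eye(4); T[:3,:3]=Rm.T; T[:3,3]=-Rm.T@np.ravel(m["tvec"])
    v,u=np.mgrid[:420,:560]
    P=np.stack([(u-m["cx"])/f*d,(v-m["cy"])/f*d,d],-1)@T[:3,:3].T+T[:3,3]
    P[d==0]=np.nan
    return img,P,m,T,f
E
python3 - <<'E'
from h import *
for c in ["scene","side"]:
    img,P,m,T,f=cam(c); cv2.imwrite(f"pics/{c}0.png",img); np.save(c+"P.npy",P); print(c,T[:3,3].round(2),m)
    for t in ["can_a","focuser","eyepiece","template","thumbscrew_0"]:
        for o in env.outline_of(c,t):
            q=P[o["mask"]]; print(t,round(o["conf"],2),np.round(o["xy"]),o["mask"].sum(),np.nanmedian(q,0).round(3),np.nanpercentile(q,2,axis=0).round(3),np.nanpercentile(q,98,axis=0).round(3))
print(env.get_state())
E
```

```text
pics
scene [ 1.12 -0.72  0.79] {'fovy': 52.71408841062032, 'cx': 277.35800464242016, 'cy': 207.45559486419637, 'rvec': array([ 2.11800988,  0.77659706, -0.36642177]), 'tvec': array([-0.40712564, -0.15947553,  1.48808635])}
can_a 0.95 [185. 282.] 1076 [ 0.554 -0.357  0.066] [ 0.505 -0.378  0.001] [ 0.564 -0.291  0.093]
can_a 0.88 [143. 351.] 1398 [ 0.628 -0.516  0.072] [ 0.591 -0.539  0.002] [ 0.639 -0.455  0.093]
can_a 0.8 [228. 249.] 802 [ 0.545 -0.209  0.064] [ 0.513 -0.226  0.005] [ 0.557 -0.14   0.092]
can_a 0.79 [242. 215.] 728 [ 0.47  -0.079  0.063] [ 0.431 -0.097  0.003] [ 0.496 -0.021  0.093]
can_a 0.62 [119. 271.] 988 [ 0.409 -0.424  0.067] [ 0.368 -0.445  0.003] [ 0.425 -0.366  0.093]
focuser 0.82 [384. 192.] 4876 [0.75  0.177 0.129] [0.57  0.12  0.005] [0.834 0.282 0.236]
focuser 0.29 [242. 214.] 629 [ 0.468 -0.082  0.063] [ 0.435 -0.097  0.004] [ 0.494 -0.025  0.093]
eyepiece 0.86 [323. 238.] 408 [ 0.686 -0.009  0.062] [ 0.665 -0.02   0.005] [0.702 0.019 0.077]
template 0.89 [246. 343.] 1033 [ 0.735 -0.347  0.007] [ 0.697 -0.382  0.   ] [ 0.771 -0.307  0.01 ]
thumbscrew_0
[... 1291 characters left out ...]
int_pos': array([ 1.11739855e+00,  3.13212008e-01,  4.60953177e-02,  1.30359218e+00,
       -6.61593813e-06,  1.43123242e+00]), 'qvel': array([-1.25897854e-04,  8.21628067e-04, -5.53929390e-05,  6.76641994e-04,
        1.20761875e-03,  1.28556380e-04]), 'tau': array([-1.67480412e-04, -4.80152142e+01,  2.98662865e+01,  3.54110171e-04,
       -3.82931898e-05,  4.09708321e-06]), 'tcp_pos': array([0.17751569, 0.54695439, 0.25031443]), 'orientation': array([1.59383948e-05, 1.56273772e-01, 9.87713777e-01, 4.08515517e-05]), 'wrist_force': array([-0.5764574 ,  0.05911562, -0.38884243]), 'ft_torque': array([-0.0089482 , -0.028771  , -0.01407888]), 'grip_force': 0.0, 'finger_gap': 0.08563987685798069}
```

```bash
python3 - <<'E'
import cv2
i=cv2.imread("pics/scene0.png"); cv2.imwrite("pics/scene_crop.png",cv2.resize(i[130:410,80:480],(800,560),interpolation=cv2.INTER_CUBIC))
i=cv2.imread("pics/side0.png"); cv2.imwrite("pics/side_crop.png",cv2.resize(i[110:410,110:510],(800,600),interpolation=cv2.INTER_CUBIC))
E
```

```text
(no output)
```

View pics/scene_crop.png

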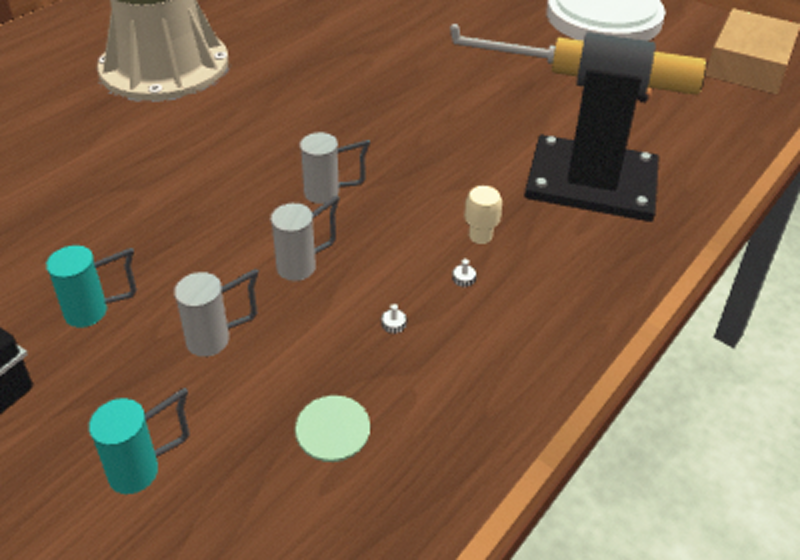

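View pics/side_crop.png

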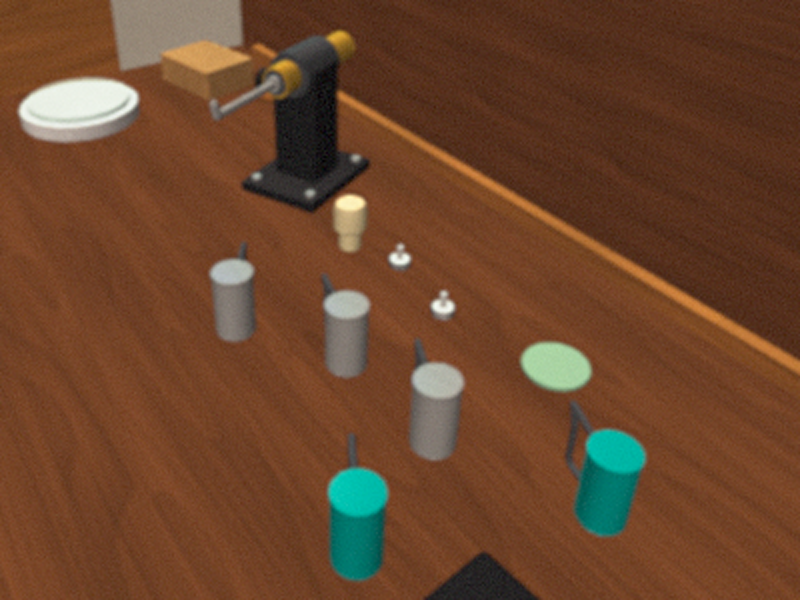

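Scene view: the steel cans are at about px (184,286)=a, (228,250)=b and (241,213)=c. The turquoise look-alikes at (119,273) and (143,352) are excluded. The focuser hook points toward the robot, with its tip near (307,145). Next I fit the poses.

```bash
python3 - <<'E'
from h import *
from scipy.optimize import least_squares
A=np.load("sceneP.npy"); B=np.load("sideP.npy")
def fit(c,pts):
    def res(p):
        q=pts[:,:2]-p[:2]; r=np.hypot(*q.T); w=pts[:,2]
        # distance from solid can surface or from handle plane
        body=np.where(w>.084,np.maximum(r-.025,0)+abs(w-.09),abs(r-.025))
        n=np.array([np.cos(p[2]),np.sin(p[2])]); h=np.array([-n[1],n[0]])
        hd=np.abs(q@n); out=q@h
        hand=np.hypot(np.maximum(hd-.0035,0),np.maximum(out-.074,0))
        return np.where((r>.034),hand,np.minimum(body,.03))
    s=least_squares(res,c,loss="soft_l1",f_scale=.002,diff_step=1e-4)
    return s.x,s.cost
for n,c in dict(a=(.535,-.355),b=(.53,-.2),c=(.46,-.075)).items():
    for nm,P in (("scene",A),("side",B),("both",np.concatenate([A.reshape(-1,3),B.reshape(-1,3)]))):
        p=P.reshape(-1,3); p=p[np.isfinite(p[:,0])]
        p=p[(np.hypot(p[:,0]-c[0],p[:,1]-c[1]-.02)<.085)&(p[:,2]>.012)&(p[:,2]<.1)]
        x0=p[p[:,2]>.086][:,:2].mean(0)
        best=min((fit([*x0,np.radians(y)],p) for y in (-40,-20,0,20,40)),key=lambda t:t[1])
        x=best[0]; r=np.hypot(*(p[:,:2]-x[:2]).T); hh=p[(r>.05)&(r<.08)]; d=np.median(hh[:,:2],0)-x[:2]
        print(n,nm,len(p),x0.round(4),x[:2].round(4),np.degrees(x[2]).round(1),best[1]*1e6, "hdir",(np.degrees(np.arctan2(d[1],d[0]))-90).round(1),len(hh))
for nm,P in (("scene",A),("side",B)):
    p=P.reshape(-1,3); h=p[(p[:,2]>.185)&(p[:,2]<.23)&(p[:,0]>.35)&(p[:,0]<.62)&(p[:,1]>.1)&(p[:,1]<.35)]
    print(nm,len(h),h.min(0).round(3),h.max(0).round(3))
    hb=h[h[:,2]<.212]; v=np.polyfit(hb[:,0],hb[:,1],1); print("line",np.degrees(np.arctan(v[0])),np.polyval(v,[.5,.55,.6]).round(4),hb[:,2].max())
    print("tip",h[h[:,2]>.213].mean(0), h[h[:,2]>.213].shape)
    b=p[(p[:,2]>.012)&(p[:,2]<.024)&(p[:,0]>.55)&(p[:,0]<.95)&(p[:,1]>.05)&(p[:,1]<.35)]
    print("base",cv2.minAreaRect(b[:,:2].astype(np.float32)))
E
```

```text
a scene 974 [ 0.5404 -0.3532] [ 0.5376 -0.3531] -22.9 751.3214357250159 hdir -24.1 97
a side 1073 [ 0.5349 -0.3549] [ 0.537  -0.3532] -20.8 582.18037768768 hdir -19.7 50
a both 2047 [ 0.5375 -0.3541] [ 0.5373 -0.3531] -22.0 1385.9782594555465 hdir -23.0 146
b scene 793 [ 0.5339 -0.2011] [ 0.5314 -0.2001] -12.2 677.3722272418008 hdir -13.1 82
b side 844 [ 0.5284 -0.2026] [ 0.5303 -0.2004] -10.2 546.9027196388429 hdir -9.0 38
b both 1637 [ 0.5311 -0.2019] [ 0.5307 -0.2004] -11.5 1274.4514149362371 hdir -12.7 122
c scene 665 [ 0.4555 -0.0724] [ 0.4522 -0.0709] -42.1 733.6141768670238 hdir -42.2 77
c side 743 [ 0.4493 -0.0736] [ 0.4506 -0.071 ] -41.3 529.1679200425807 hdir -41.8 23
c both 1408 [ 0.4521 -0.0731] [ 0.4513 -0.0712] -42.2 1328.9246604523719 hdir -42.6 102
scene 177 [0.529 0.11  0.196] [0.62  0.158 0.225]
line 24.466948287665765 [0.0989 0.1216 0.1444] 0.2119608761974705
tip [0.53669277 0.11573856 0.21956205] (24, 3)
base ((0.7866255044937134, 0.1977630853652954), (0.2932015359401703, 0.3217640519142151), 89.84980773925781)
side 132 [0.526 0.112 0.195] [0.619 0.16  0.224]
line 24.00906887677426 [0.1004 0.1227 0.145 ] 0.21197314766625497
tip [0.53098021 0.1155399  0.21924945] (19, 3)
base ((0.7738028764724731, 0.19866475462913513), (0.3094954192638397, 0.29405635595321655), 0.4258996248245239)
```

```bash
cat > plan.py <<'E'
# plan.py x y z phi_deg tilt_deg n : values (units of the moves) for n equal stages from the present pose
from h import *
x,y,z,phi,tilt=map(float,sys.argv[1:6]); n=int(sys.argv[6])
s=env.get_state(); q=np.array(s["orientation"]); R0=R.from_quat(q[[1,2,3,0]]); p0=np.array(s["tcp_pos"])
c,t=np.cos(np.radians(phi)),np.sin(np.radians(phi))
Rg=R.from_matrix(np.array([[t,c,0],[-c,t,0],[0,0,-1.]]))*R.from_rotvec([0,np.radians(tilt),0])
d=(R0.inv()*Rg).as_rotvec()
print("t",round(s["clock"],2),"pos",p0.round(4),"F",np.round(s["wrist_force"],2),"gap",round(s["finger_gap"],4),"j",np.round(s["joint_pos"],2))
for k in range(n):
    Rk=R0*R.from_rotvec(d*k/n); tr=Rk.inv().apply((np.array([x,y,z])-p0)/n)
    print("travel",(tr/.12).round(3),"rot",(d/n/np.radians(60)).round(3),"mm",round(np.linalg.norm(tr)*1e3),"deg",round(np.degrees(np.linalg.norm(d/n)),1))
E
python3 plan.py .4513 -.071 .17 -42 0 6
```

```text
Traceback (most recent call last):
  File "plan.py", line 6, in <module>
    Rg=R.from_matrix(np.array([[t,c,0],[-c,t,0],[0,0,-1.]]))*R.from_rotvec([0,np.radians(tilt),0])
       ~~~~~~~~~~~~~^^^^^^^^^^^^^^^^^^^^^^^^^^^^^^^^^^^^^^^^
  File "scipy/spatial/transform/_rotation.pyx", line 1143, in scipy.spatial.transform._rotation.Rotation.from_matrix
ValueError: Non-positive determinant (left-handed or null coordinate frame) in rotation matrix 0: [[-0.66913061  0.74314483  0.        ]
 [-0.74314483 -0.66913061  0.        ]
 [ 0.          0.         -1.        ]].
```

```bash
sed -i 's/\[\[t,c,0\],\[-c,t,0\]/[[-t,c,0],[c,t,0]/' plan.py
python3 plan.py .4513 -.071 .17 -42 0 6
```

```text
t 0.6 pos [0.1775 0.547  0.2503] F [-0.58  0.06 -0.39] gap 0.0856 j [ 1.12  0.31  0.05  1.3  -0.    1.43]
travel [-0.627 -0.699  0.111] rot [ 0.    -0.     0.317] mm 113 deg 19.0
travel [-0.82  -0.457  0.112] rot [ 0.    -0.     0.317] mm 113 deg 19.0
travel [-0.924 -0.165  0.112] rot [ 0.    -0.     0.317] mm 113 deg 19.0
travel [-0.927  0.145  0.112] rot [ 0.    -0.     0.317] mm 113 deg 19.0
travel [-0.83   0.439  0.112] rot [ 0.    -0.     0.317] mm 113 deg 19.0
travel [-0.642  0.685  0.112] rot [ 0.    -0.     0.317] mm 113 deg 19.0
```

```bash

python3 -m pendant '[{"travel":[-0.63,-0.70,0.11],"rot":[0,0,0.317],"fingers":1},{"travel":[-0.63,-0.70,0.11],"rot":[0,0,0.317],"fingers":1},{"travel":[-0.63,-0.70,0.11],"rot":[0,0,0.317],"fingers":1}]' >/dev/null
python3 -m pendant '[{"travel":[-0.82,-0.46,0.11],"rot":[0,0,0.317],"fingers":1},{"travel":[-0.82,-0.46,0.11],"rot":[0,0,0.317],"fingers":1},{"travel":[-0.82,-0.46,0.11],"rot":[0,0,0.317],"fingers":1}]'
python3 plan.py .4513 -.071 .17 -42 0 4
```

```text
clock: 1.2
tcp_pos: [0.2694, 0.3374, 0.2236]
orientation: [0.0, 0.472, 0.881, -0.001]
wrist_force: [0.6, -0.8, -0.2]
finger_gap: 0.0857
grip_force: 0.0
t 1.2 pos [0.2694 0.3374 0.2236] F [ 0.64 -0.84 -0.25] gap 0.0857 j [ 0.71  0.05 -0.35  1.18 -0.    1.7 ]
travel [-0.918 -0.155  0.113] rot [-0.     0.     0.315] mm 113 deg 18.9
travel [-0.919  0.151  0.112] rot [-0.     0.     0.315] mm 113 deg 18.9
travel [-0.821  0.44   0.112] rot [-0.     0.     0.315] mm 113 deg 18.9
travel [-0.634  0.682  0.112] rot [-0.     0.     0.315] mm 113 deg 18.9
```

```bash

python3 -m pendant '[{"travel":[-0.92,-0.16,0.11],"rot":[0,0,0.317],"fingers":1},{"travel":[-0.92,-0.16,0.11],"rot":[0,0,0.317],"fingers":1},{"travel":[-0.92,-0.16,0.11],"rot":[0,0,0.317],"fingers":1}]' >/dev/null
python3 -m pendant '[{"travel":[-0.92,0.15,0.11],"rot":[0,0,0.317],"fingers":1},{"travel":[-0.92,0.15,0.11],"rot":[0,0,0.317],"fingers":1},{"travel":[-0.92,0.15,0.11],"rot":[0,0,0.317],"fingers":1}]' >/dev/null
python3 -m pendant '[{"travel":[-0.82,0.44,0.11],"rot":[0,0,0.317],"fingers":1},{"travel":[-0.82,0.44,0.11],"rot":[0,0,0.317],"fingers":1},{"travel":[-0.82,0.44,0.11],"rot":[0,0,0.317],"fingers":1}]' >/dev/null
python3 -m pendant '[{"travel":[-0.63,0.68,0.11],"rot":[0,0,0.317],"fingers":1},{"travel":[-0.63,0.68,0.11],"rot":[0,0,0.317],"fingers":1},{"travel":[-0.63,0.68,0.11],"rot":[0,0,0.317],"fingers":1},{"travel":[-0.63,0.68,0.11],"rot":[0,0,0.317],"fingers":1},{"travel":[-0.63,0.68,0.11],"rot":[0,0,0.317],"fingers":1}]' >/dev/null
python3 plan.py .4513 -.071 .05 -42 0 1
python3 - <<'E'
from h import *
img,P,m,T,f=cam("wrist"); cv2.imwrite("pics/wrist1.png",img)
p=P.reshape(-1,3); t=p[(p[:,2]>.086)&(p[:,2]<.095)&(np.hypot(p[:,0]-.4513,p[:,1]+.071)<.04)]
print(len(t), (t.min(0)+t.max(0))/2, t.mean(0))
E
```

```text
t 2.6 pos [ 0.4512 -0.0662  0.171 ] F [-0.28  0.11 -1.17] gap 0.0858 j [-0.32  0.13 -0.39  1.05  0.    1.98]
travel [-0.029  0.029  1.008] rot [-0.001 -0.     0.001] mm 121 deg 0.1
4830 [ 0.45122493 -0.07051814  0.08906338] [ 0.4518522  -0.06962117  0.08967063]
```

View pics/wrist1.png

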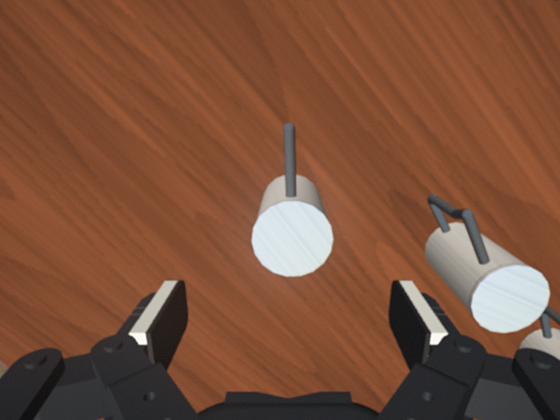

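The close wrist view shows steel can c centred at (292,238), its handle running straight up to (289,125). The yaw fit holds, so I descend, grip and weigh.

```bash

python3 -m pendant '[{"travel":[-0.03,0.03,0.5],"rot":[0,0,0],"fingers":1},{"travel":[-0.03,0.03,1],"rot":[0,0,0],"fingers":1},{"travel":[-0.03,0.03,1],"rot":[0,0,0],"fingers":1},{"travel":[-0.03,0.03,1],"rot":[0,0,0],"fingers":1}]' 60 >/dev/null
python3 -m pendant '[{"travel":[0,0,0],"rot":[0,0,0],"fingers":-1},{"travel":[0,0,0],"rot":[0,0,0],"fingers":-1},{"travel":[0,0,0],"rot":[0,0,0],"fingers":-1},{"travel":[0,0,0],"rot":[0,0,0],"fingers":-1},{"travel":[0,0,0],"rot":[0,0,0],"fingers":-1},{"travel":[0,0,0],"rot":[0,0,0],"fingers":-1}]' 60
python3 -m pendant '[{"travel":[0,0,-0.1],"rot":[0,0,0],"fingers":-1},{"travel":[0,0,-0.25],"rot":[0,0,0],"fingers":-1},{"travel":[0,0,-0.25],"rot":[0,0,0],"fingers":-1},{"travel":[0,0,-0.25],"rot":[0,0,0],"fingers":-1},{"travel":[0,0,-0.25],"rot":[0,0,0],"fingers":-1}]'
python3 -m pendant '[{"travel":[0,0,0],"rot":[0,0,0],"fingers":-1},{"travel":[0,0,0],"rot":[0,0,0],"fingers":-1}]'
```

```text
clock: 3.65
tcp_pos: [0.4533, -0.0722, 0.0533]
orientation: [0.001, 0.914, 0.406, 0.002]
wrist_force: [-1.0, 1.7, 6.8]
finger_gap: 0.0493
grip_force: 60.0
clock: 4.15
tcp_pos: [0.4517, -0.0723, 0.0808]
orientation: [-0.0, 0.914, 0.406, 0.0]
wrist_force: [-0.2, -0.2, -2.0]
finger_gap: 0.0493
grip_force: 60.7
clock: 4.35
tcp_pos: [0.4515, -0.0722, 0.0805]
orientation: [-0.0, 0.914, 0.406, -0.0]
wrist_force: [-0.2, 0.1, -1.6]
finger_gap: 0.0495
grip_force: 60.7
```

Can c reads about 1.6 N, so it is empty. I set it down and move to b.

```bash

python3 -m pendant '[{"travel":[0,0,0.2],"rot":[0,0,0],"fingers":-1},{"travel":[0,0,0.25],"rot":[0,0,0],"fingers":-1},{"travel":[0,0,0.25],"rot":[0,0,0],"fingers":-1},{"travel":[0,0,0.25],"rot":[0,0,0],"fingers":-1}]'
python3 -m pendant '[{"travel":[0,0,0],"rot":[0,0,0],"fingers":1},{"travel":[0,0,0],"rot":[0,0,0],"fingers":1},{"travel":[0,0,0],"rot":[0,0,0],"fingers":1},{"travel":[0,0,0],"rot":[0,0,0],"fingers":1},{"travel":[0,0,0],"rot":[0,0,0],"fingers":1}]'
python3 -m pendant '[{"travel":[0,0,-0.5],"rot":[0,0,0],"fingers":1},{"travel":[0,0,-1],"rot":[0,0,0],"fingers":1},{"travel":[0,0,-1],"rot":[0,0,0],"fingers":1},{"travel":[0,0,-1],"rot":[0,0,0],"fingers":1}]' >/dev/null
python3 plan.py .531 -.2004 .17 -11.5 0 2
```

```text
clock: 4.75
tcp_pos: [0.4524, -0.0726, 0.0529]
orientation: [0.0, 0.914, 0.406, 0.0]
wrist_force: [-5.7, 1.2, 18.9]
finger_gap: 0.0497
grip_force: 61.9
clock: 5.25
tcp_pos: [0.4518, -0.0723, 0.0508]
orientation: [-0.0, 0.914, 0.406, -0.0]
wrist_force: [-0.1, -1.3, -0.1]
finger_gap: 0.0852
grip_force: 0.0
t 5.65 pos [ 0.4543 -0.0732  0.1746] F [ 1.22 -0.65 -1.7 ] gap 0.0854 j [-0.33  0.13 -0.38  1.05  0.    1.97]
travel [-0.179  0.592  0.022] rot [ 0.003 -0.001 -0.255] mm 74 deg 15.3
travel [-0.329  0.524  0.02 ] rot [ 0.003 -0.001 -0.255] mm 74 deg 15.3
```

```bash

python3 -m pendant '[{"travel":[-0.18,0.59,0.02],"rot":[0,0,-0.255],"fingers":1},{"travel":[-0.18,0.59,0.02],"rot":[0,0,-0.255],"fingers":1}]' >/dev/null
python3 -m pendant '[{"travel":[-0.33,0.52,0.02],"rot":[0,0,-0.255],"fingers":1},{"travel":[-0.33,0.52,0.02],"rot":[0,0,-0.255],"fingers":1},{"travel":[-0.33,0.52,0.02],"rot":[0,0,-0.255],"fingers":1},{"travel":[-0.33,0.52,0.02],"rot":[0,0,-0.255],"fingers":1}]' >/dev/null
python3 - <<'E'
from h import *
img,P,m,T,f=cam("wrist")
p=P.reshape(-1,3); t=p[(p[:,2]>.086)&(p[:,2]<.095)&(np.hypot(p[:,0]-.531,p[:,1]+.2)<.04)]
print(len(t), (t.min(0)+t.max(0))/2, t.mean(0))
E
python3 plan.py .531 -.2004 .053 -11.5 0 1
```

```text
5176 [ 0.53042673 -0.20003403  0.08908489] [ 0.53074771 -0.19895999  0.08968713]
t 6.3 pos [ 0.5267 -0.1985  0.1648] F [-0.9   0.07 -0.08] gap 0.0853 j [-0.5   0.33 -0.14  1.1   0.    1.27]
travel [-0.009  0.041  0.932] rot [-0.003 -0.001 -0.001] mm 112 deg 0.2
```

```bash

python3 -m pendant '[{"travel":[0,0.03,0.5],"rot":[0,0,0],"fingers":1},{"travel":[-0.01,0.03,0.93],"rot":[0,0,0],"fingers":1},{"travel":[-0.01,0.03,0.93],"rot":[0,0,0],"fingers":1},{"travel":[-0.01,0.03,0.93],"rot":[0,0,0],"fingers":1}]' 60 >/dev/null
python3 -m pendant '[{"travel":[0,0,0],"rot":[0,0,0],"fingers":-1},{"travel":[0,0,0],"rot":[0,0,0],"fingers":-1},{"travel":[0,0,0],"rot":[0,0,0],"fingers":-1},{"travel":[0,0,0],"rot":[0,0,0],"fingers":-1},{"travel":[0,0,0],"rot":[0,0,0],"fingers":-1},{"travel":[0,0,0],"rot":[0,0,0],"fingers":-1}]' 60
python3 -m pendant '[{"travel":[0,0,-0.1],"rot":[0,0,0],"fingers":-1},{"travel":[0,0,-0.25],"rot":[0,0,0],"fingers":-1},{"travel":[0,0,-0.25],"rot":[0,0,0],"fingers":-1},{"travel":[0,0,-0.25],"rot":[0,0,0],"fingers":-1},{"travel":[0,0,-0.25],"rot":[0,0,0],"fingers":-1}]'
python3 -m pendant '[{"travel":[0,0,-0.25],"rot":[0,0,0],"fingers":-1},{"travel":[0,0,-0.25],"rot":[0,0,0],"fingers":-1}]' ; python3 -m pendant '[{"travel":[0,0,0],"rot":[0,0,0],"fingers":-1},{"travel":[0,0,0],"rot":[0,0,0],"fingers":-1}]'
```

```text
clock: 7.3
tcp_pos: [0.5327, -0.202, 0.0574]
orientation: [0.002, 0.774, 0.633, 0.001]
wrist_force: [0.2, 1.0, 6.4]
finger_gap: 0.0491
grip_force: 63.0
clock: 7.8
tcp_pos: [0.5308, -0.2011, 0.0844]
orientation: [-0.0, 0.774, 0.633, -0.0]
wrist_force: [-1.0, 0.3, -1.3]
finger_gap: 0.0492
grip_force: 62.3
clock: 8.0
tcp_pos: [0.5326, -0.202, 0.1169]
orientation: [0.002, 0.774, 0.633, 0.001]
wrist_force: [0.9, -1.8, -1.7]
finger_gap: 0.0493
grip_force: 62.6
clock: 8.2
tcp_pos: [0.5304, -0.2009, 0.1134]
orientation: [-0.001, 0.774, 0.633, -0.0]
wrist_force: [0.2, -0.8, -1.1]
finger_gap: 0.0491
grip_force: 62.6
```

Can b is empty too, so a should be the heavy one. I set b down and go to a.

```bash

python3 -m pendant '[{"travel":[0,0,0.25],"rot":[0,0,0],"fingers":-1},{"travel":[0,0,0.45],"rot":[0,0,0],"fingers":-1},{"travel":[0,0,0.495],"rot":[0,0,0],"fingers":-1},{"travel":[0,0,0.495],"rot":[0,0,0],"fingers":-1},{"travel":[0,0,0.495],"rot":[0,0,0],"fingers":-1}]'
python3 -m pendant '[{"travel":[0,0,0],"rot":[0,0,0],"fingers":1},{"travel":[0,0,0],"rot":[0,0,0],"fingers":1},{"travel":[0,0,0],"rot":[0,0,0],"fingers":1},{"travel":[0,0,0],"rot":[0,0,0],"fingers":1},{"travel":[0,0,0],"rot":[0,0,0],"fingers":1}]'
python3 -m pendant '[{"travel":[0,0,-0.5],"rot":[0,0,0],"fingers":1},{"travel":[0,0,-1],"rot":[0,0,0],"fingers":1},{"travel":[0,0,-1],"rot":[0,0,0],"fingers":1},{"travel":[0,0,-1],"rot":[0,0,0],"fingers":1}]' >/dev/null
python3 plan.py .537 -.353 .17 -22 0 2
```

```text
clock: 8.7
tcp_pos: [0.5304, -0.2008, 0.0561]
orientation: [-0.0, 0.774, 0.633, -0.0]
wrist_force: [-4.6, 2.4, 13.1]
finger_gap: 0.0492
grip_force: 63.9
clock: 9.2
tcp_pos: [0.531, -0.2012, 0.0549]
orientation: [-0.0, 0.774, 0.633, -0.0]
wrist_force: [0.1, 0.4, -0.1]
finger_gap: 0.0855
grip_force: 0.0
t 9.6 pos [ 0.5334 -0.2025  0.1795] F [ 0.46  0.33 -0.51] gap 0.0853 j [-0.5   0.33 -0.11  1.13  0.    1.27]
travel [-0.611  0.139  0.042] rot [0.004 0.001 0.088] mm 75 deg 5.3
travel [-0.596  0.195  0.041] rot [0.004 0.001 0.088] mm 75 deg 5.3
```

```bash

python3 -m pendant '[{"travel":[-0.61,0.14,0.03],"rot":[0,0,0.088],"fingers":1},{"travel":[-0.61,0.14,0.03],"rot":[0,0,0.088],"fingers":1}]' >/dev/null
python3 -m pendant '[{"travel":[-0.6,0.2,0.03],"rot":[0,0,0.088],"fingers":1},{"travel":[-0.6,0.2,0.03],"rot":[0,0,0.088],"fingers":1},{"travel":[-0.6,0.2,0.03],"rot":[0,0,0.088],"fingers":1},{"travel":[-0.6,0.2,0.03],"rot":[0,0,0.088],"fingers":1}]' >/dev/null
python3 - <<'E'
from h import *
img,P,m,T,f=cam("wrist"); cv2.imwrite("pics/wrist2.png",img)
p=P.reshape(-1,3); t=p[(p[:,2]>.086)&(p[:,2]<.095)&(np.hypot(p[:,0]-.537,p[:,1]+.353)<.04)]
c=(t.min(0)+t.max(0))/2; print(len(t),c, t.mean(0))
r=np.hypot(p[:,0]-c[0],p[:,1]-c[1]); h=p[(r>.04)&(r<.08)&(p[:,2]>.068)&(p[:,2]<.095)]; d=np.median(h,0)-c; print(len(h),np.degrees(np.arctan2(d[1],d[0]))-90)
E
python3 plan.py .537 -.353 .053 -22 0 1
```

```text
5116 [ 0.53721845 -0.3529574   0.08912826] [ 0.53765479 -0.35167364  0.08968043]
619 -21.21948136078464
t 10.25 pos [ 0.5345 -0.3513  0.1666] F [-0.22  0.76  0.15] gap 0.0854 j [-0.71  0.47  0.08  1.18  0.    1.25]
travel [-0.007  0.027  0.947] rot [-0.002 -0.001 -0.001] mm 114 deg 0.2
```

View pics/wrist2.png

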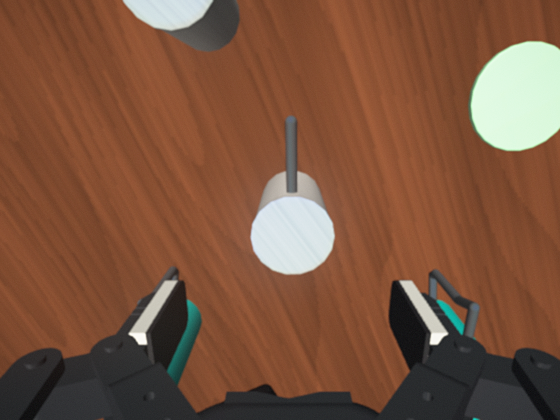

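The wrist view shows steel can a at (292,235) with its handle up to (291,120). The turquoise cans sit at the lower corners, clear of the fingers.

```bash

python3 -m pendant '[{"travel":[0,0.03,0.5],"rot":[0,0,0],"fingers":1},{"travel":[-0.01,0.03,0.95],"rot":[0,0,0],"fingers":1},{"travel":[-0.01,0.03,0.96],"rot":[0,0,0],"fingers":1},{"travel":[-0.01,0.03,0.96],"rot":[0,0,0],"fingers":1}]' 110 >/dev/null
python3 -m pendant '[{"travel":[0,0,0],"rot":[0,0,0],"fingers":-1},{"travel":[0,0,0],"rot":[0,0,0],"fingers":-1},{"travel":[0,0,0],"rot":[0,0,0],"fingers":-1},{"travel":[0,0,0],"rot":[0,0,0],"fingers":-1},{"travel":[0,0,0],"rot":[0,0,0],"fingers":-1},{"travel":[0,0,0],"rot":[0,0,0],"fingers":-1},{"travel":[0,0,0],"rot":[0,0,0],"fingers":-1}]' 110
python3 - <<'E'
from h import *
print(env.get_state()["tcp_pos"])
E
python3 -m pendant '[{"travel":[0,0,-0.1],"rot":[0,0,0],"fingers":-1},{"travel":[0,0,-0.25],"rot":[0,0,0],"fingers":-1},{"travel":[0,0,-0.4],"rot":[0,0,0],"fingers":-1},{"travel":[0,0,-0.5],"rot":[0,0,0],"fingers":-1},{"travel":[0,0,-0.5],"rot":[0,0,0],"fingers":-1}]'
python3 -m pendant '[{"travel":[0,0,0],"rot":[0,0,0],"fingers":-1},{"travel":[0,0,0],"rot":[0,0,0],"fingers":-1},{"travel":[0,0,0],"rot":[0,0,0],"fingers":-1}]'
```

```text
clock: 11.35
tcp_pos: [0.5388, -0.355, 0.0555]
orientation: [0.001, 0.829, 0.559, 0.001]
wrist_force: [-2.3, 2.0, 6.0]
finger_gap: 0.0485
grip_force: 115.0
[ 0.5388247  -0.35502921  0.05549676]
clock: 11.85
tcp_pos: [0.5393, -0.3556, 0.1154]
orientation: [0.002, 0.829, 0.559, 0.001]
wrist_force: [0.5, -0.0, -4.8]
finger_gap: 0.0488
grip_force: 114.3
clock: 12.15
tcp_pos: [0.5374, -0.3541, 0.1116]
orientation: [-0.001, 0.829, 0.559, -0.0]
wrist_force: [0.2, 0.4, -6.6]
finger_gap: 0.0488
grip_force: 114.3
```

6.6 N: a is the loaded can. Lift it and carry it to the hook's front.

```bash

python3 -m pendant '[{"travel":[0,0,-0.3],"rot":[0,0,0],"fingers":-1},{"travel":[0,0,-0.6],"rot":[0,0,0],"fingers":-1},{"travel":[0,0,-0.9],"rot":[0,0,0],"fingers":-1},{"travel":[0,0,-0.9],"rot":[0,0,0],"fingers":-1}]' >/dev/null
python3 plan.py .518 .064 .218 24 0 4
```

```text
t 12.55 pos [ 0.5402 -0.3565  0.2265] F [ 0.75 -0.91 -5.33] gap 0.0487 j [-0.71  0.46  0.2   1.3   0.    1.25]
travel [ 0.795 -0.372  0.012] rot [ 0.002  0.002 -0.192] mm 105 deg 11.5
travel [ 0.853 -0.206  0.014] rot [ 0.002  0.002 -0.192] mm 105 deg 11.5
travel [ 0.877 -0.031  0.016] rot [ 0.002  0.002 -0.192] mm 105 deg 11.5
travel [0.865 0.144 0.017] rot [ 0.002  0.002 -0.192] mm 105 deg 11.5
```

```bash

python3 -m pendant '[{"travel":[0.3,-0.14,0],"rot":[0,0,-0.06],"fingers":-1},{"travel":[0.6,-0.28,0],"rot":[0,0,-0.13],"fingers":-1},{"travel":[0.8,-0.37,0],"rot":[0,0,-0.19],"fingers":-1}]' >/dev/null
python3 -m pendant '[{"travel":[0.28,-0.07,0],"rot":[0,0,-0.06],"fingers":-1},{"travel":[0.57,-0.14,0],"rot":[0,0,-0.13],"fingers":-1},{"travel":[0.85,-0.21,0],"rot":[0,0,-0.19],"fingers":-1}]' >/dev/null
python3 -m pendant '[{"travel":[0.29,-0.01,0],"rot":[0,0,-0.06],"fingers":-1},{"travel":[0.58,-0.02,0],"rot":[0,0,-0.13],"fingers":-1},{"travel":[0.88,-0.03,0],"rot":[0,0,-0.19],"fingers":-1}]' >/dev/null
python3 -m pendant '[{"travel":[0.28,0.05,0.01],"rot":[0,0,-0.06],"fingers":-1},{"travel":[0.57,0.1,0.01],"rot":[0,0,-0.13],"fingers":-1},{"travel":[0.8,0.13,0.02],"rot":[0,0,-0.19],"fingers":-1},{"travel":[0.86,0.14,0.02],"rot":[0,0,-0.192],"fingers":-1},{"travel":[0.86,0.14,0.02],"rot":[0,0,-0.192],"fingers":-1},{"travel":[0.86,0.14,0.02],"rot":[0,0,-0.192],"fingers":-1}]'
python3 plan.py .518 .064 .218 24 0 1
python3 - <<'E'
from h import *
fx=np.array([.9135,.4067]); fy=np.array([-.4067,.9135]); s0=np.array([.579,.136])
ims=[]
for c in ["scene","side"]:
    img,P,m,T,f=cam(c); ims.append(img)
    p=P.reshape(-1,3); q=np.c_[(p[:,:2]-s0)@fx,(p[:,:2]-s0)@fy,p[:,2]]
    hk=q[(abs(q[:,1])<.012)&(q[:,0]>-.06)&(q[:,0]<.08)&(q[:,2]>.19)&(q[:,2]<.23)]
    print(c,"hook n",len(hk),np.nanmin(hk,0).round(4),np.nanmax(hk,0).round(4),hk[hk[:,2]<.212].mean(0).round(4))
    hd=q[(abs(q[:,0]+.085)<.03)&(q[:,1]>-.012)&(q[:,1]<.045)&(q[:,2]>.15)&(q[:,2]<.26)]
    print("handle n",len(hd),np.nanmin(hd,0).round(4),np.nanmax(hd,0).round(4))
    v=np.polyfit(hd[:,1],hd[:,0],1); print("x vs y",v.round(3)); 
    ob=hd[(hd[:,2]<.22)&(hd[:,2]>.185)]; print("outer bar",ob.mean(0).round(4)); lo=hd[hd[:,2]<.183]; print("lower bar z",lo[:,2].min().round(4),lo.mean(0).round(4))
    top=hd[hd[:,2]>.228]; print("upper",top.mean(0).round(4),top[:,2].max().round(4))
cv2.imwrite("pics/th.png",np.hstack([cv2.resize(ims[0][90:240,220:370],(400,400)),cv2.resize(ims[1][100:250,180:330],(400,400))]))
E
```

```text
clock: 14.05
tcp_pos: [0.5166, 0.0653, 0.2176]
orientation: [-0.0, 0.547, 0.837, -0.001]
wrist_force: [0.9, -1.0, -5.5]
finger_gap: 0.0486
grip_force: 118.5
t 14.05 pos [0.5166 0.0653 0.2176] F [ 0.85 -1.   -5.53] gap 0.0486 j [-0.03  0.22 -0.16  1.19 -0.    1.13]
travel [-0.015  0.007 -0.003] rot [-0.001  0.    -0.006] mm 2 deg 0.4
scene hook n 221 [-0.053  -0.0065  0.1959] [0.0797 0.006  0.2183] [ 0.0154 -0.0009  0.2036]
handle n 1 [-0.0822  0.0011  0.2442] [-0.0822  0.0011  0.2442]
x vs y [-36.217  -0.041]
outer bar [nan nan nan]<stdin>:11: RankWarning: Polyfit may be poorly conditioned
<stdin>:12: RuntimeWarning: Mean of empty slice.
  ret = um.true_divide(
Traceback (most recent call last):
ValueError: zero-size array to reduction operation minimum which has no identity
```

```bash
python3 - <<'E'
from h import *
fx=np.array([.9135,.4067]); fy=np.array([-.4067,.9135]); s0=np.array([.579,.136])
ims=[]
for c in ["side","wrist"]:
    img,P,m,T,f=cam(c); ims.append(img)
    p=P.reshape(-1,3); q=np.c_[(p[:,:2]-s0)@fx,(p[:,:2]-s0)@fy,p[:,2]]
    hk=q[(abs(q[:,1])<.012)&(q[:,0]>-.06)&(q[:,0]<.08)&(q[:,2]>.19)&(q[:,2]<.23)]
    if len(hk): print(c,"hook n",len(hk),np.nanmin(hk,0).round(4),np.nanmax(hk,0).round(4),hk[hk[:,2]<.212].mean(0).round(4))
    hd=q[(abs(q[:,0]+.085)<.03)&(q[:,1]>-.012)&(q[:,1]<.045)&(q[:,2]>.15)&(q[:,2]<.26)]
    print("handle n",len(hd))
    if len(hd)>5: print(np.nanmin(hd,0).round(4),np.nanmax(hd,0).round(4),"x vs y",np.polyfit(hd[:,1],hd[:,0],1).round(3))
cv2.imwrite("pics/th.png",np.hstack([cv2.resize(ims[0][100:250,180:330],(400,400)),cv2.resize(ims[1],(400,300))[:, :].repeat(1,0) if 0 else cv2.copyMakeBorder(cv2.resize(ims[1],(400,300)),0,100,0,0,0)]))
E
```

```text
side hook n 74 [ 0.0077 -0.0086  0.1925] [0.0796 0.0099 0.2107] [ 0.0481 -0.0004  0.2032]
handle n 54
[-0.0928 -0.0073  0.1735] [-0.0834  0.0222  0.2159] x vs y [-0.002 -0.089]
wrist hook n 5830 [-0.055  -0.0027  0.1972] [0.0265 0.0097 0.2252] [-0.0095  0.0047  0.2045]
handle n 3159
[-0.0898 -0.012   0.1839] [-0.055   0.0294  0.2545] x vs y [-0.019 -0.086]
```

View pics/th.png

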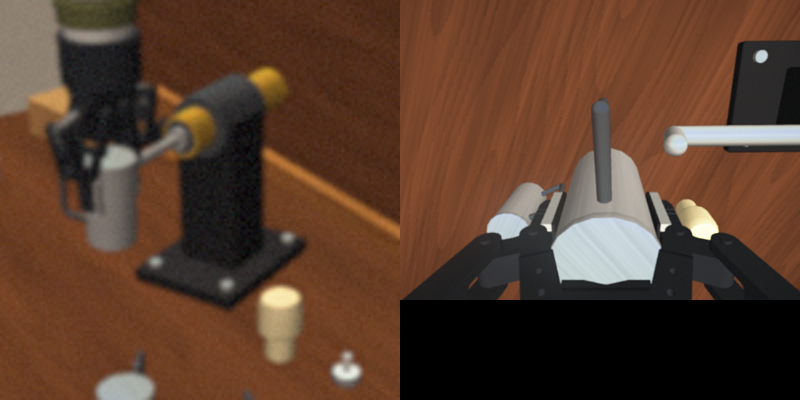

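The handle (600,150) and the hook tip (675,142) line up in the wrist view, so I thread along the hook slowly and watch the force.

```bash

python3 -m pendant '[{"travel":[0.01,0.12,0],"rot":[0,0,0],"fingers":-1},{"travel":[0.01,0.25,0],"rot":[0,0,0],"fingers":-1},{"travel":[0.01,0.37,0],"rot":[0,0,0],"fingers":-1}]'
python3 -m pendant '[{"travel":[0,0.12,0],"rot":[0,0,0],"fingers":-1},{"travel":[0,0.24,0],"rot":[0,0,0],"fingers":-1},{"travel":[0,0.35,0],"rot":[0,0,0],"fingers":-1},{"travel":[0,0.35,0],"rot":[0,0,0],"fingers":-1},{"travel":[0,0.35,0],"rot":[0,0,0],"fingers":-1}]'
python3 - <<'E'
from h import *
fx=np.array([.9135,.4067]); fy=np.array([-.4067,.9135]); s0=np.array([.579,.136])
img,P,m,T,f=cam("wrist"); cv2.imwrite("pics/w3.png",img)
s=env.get_state(); d=np.array(s["tcp_pos"])[:2]-s0; print("tcp in f",d@fx,d@fy,s["tcp_pos"][2],s["joint_pos"].round(2))
p=P.reshape(-1,3); q=np.c_[(p[:,:2]-s0)@fx,(p[:,:2]-s0)@fy,p[:,2]]
hk=q[(abs(q[:,1])<.014)&(((q[:,0]>-.045)&(q[:,0]<-.008))|((q[:,0]>.012)&(q[:,0]<.06)))&(q[:,2]>.19)&(q[:,2]<.212)]; print("hook y",np.percentile(hk[:,1],[1,50,99]),hk[:,2].max())
hd=q[(abs(q[:,0])<.01)&(q[:,1]>-.012)&(q[:,1]<.045)&(q[:,2]>.218)&(q[:,2]<.26)]; print(len(hd),hd.mean(0),hd.max(0))
E
```

```text
clock: 14.5
tcp_pos: [0.5578, 0.0838, 0.2185]
orientation: [0.0, 0.548, 0.836, 0.0]
wrist_force: [0.2, 0.1, -4.8]
finger_gap: 0.0486
grip_force: 118.5
clock: 15.0
tcp_pos: [0.5953, 0.1008, 0.218]
orientation: [-0.0, 0.548, 0.837, -0.0]
wrist_force: [-0.2, -0.1, -5.9]
finger_gap: 0.0489
grip_force: 118.5
tcp in f 0.0003077095609062483 -0.03862165354021429 0.2181582074550905 [ 0.03  0.38  0.06  1.25 -0.    1.19]
hook y [-0.0017994   0.00509687  0.00952184] 0.21197222270000388
3135 [0.00035569 0.0115483  0.24749377] [0.00403112 0.03036497 0.25368938]
```

View pics/w3.png

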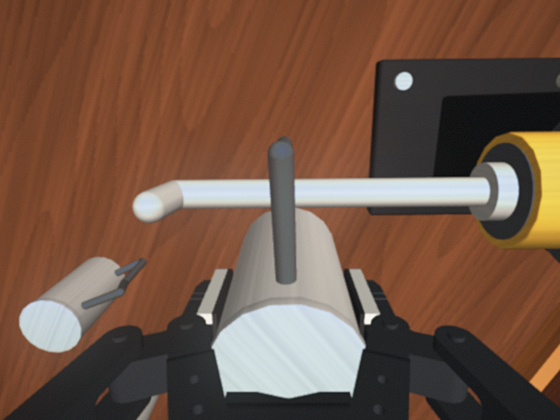

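The wrist view shows the bar threaded through the handle: handle at (283,200), tip at (150,205). I lower the can to the pivot and tilt it about the bar toward its hanging attitude.

```bash

python3 -m pendant '[{"travel":[-0.03,0,0.12],"rot":[0,0,0],"fingers":-1},{"travel":[-0.05,0,0.24],"rot":[0,0,0],"fingers":-1},{"travel":[-0.05,0,0.24],"rot":[0,0,0],"fingers":-1},{"travel":[-0.05,0,0.24],"rot":[0,0,0],"fingers":-1}]'
python3 -m pendant '[{"travel":[0.015,0,0.05],"rot":[0,0.125,0],"fingers":-1},{"travel":[0.037,0,0.098],"rot":[0,0.25,0],"fingers":-1},{"travel":[0.065,0,0.143],"rot":[0,0.375,0],"fingers":-1},{"travel":[0.098,0,0.183],"rot":[0,0.5,0],"fingers":-1},{"travel":[0.098,0,0.183],"rot":[0,0.5,0],"fingers":-1},{"travel":[0.098,0,0.183],"rot":[0,0.5,0],"fingers":-1}]'
python3 - <<'E'
from h import *
fx=np.array([.9135,.4067]); fy=np.array([-.4067,.9135]); s0=np.array([.579,.136])
s=env.get_state(); d=np.array(s["tcp_pos"])[:2]-s0; print("tcp in f",d@fx,d@fy,s["tcp_pos"][2],s["joint_pos"].round(2))
q=np.array(s["orientation"]);M=R.from_quat(q[[1,2,3,0]]).as_matrix(); print("y-axis",M[:,1].round(3),"zaxis",M[:,2].round(3))
E
```

```text
clock: 15.45
tcp_pos: [0.5972, 0.0958, 0.1898]
orientation: [-0.0, 0.547, 0.837, -0.0]
wrist_force: [-0.5, 1.1, -5.0]
finger_gap: 0.0488
grip_force: 118.4
clock: 16.05
tcp_pos: [0.5939, 0.1059, 0.1676]
orientation: [-0.215, 0.529, 0.809, 0.141]
wrist_force: [1.3, -0.3, -5.5]
finger_gap: 0.0487
grip_force: 118.4
tcp in f 0.001352416424672015 -0.03355154710486454 0.16756280576724397 [-0.16  0.59  0.17  1.45  0.43  0.94]
y-axis [ 0.916  0.401 -0.   ] zaxis [-0.199  0.455 -0.868]
```

```bash

python3 -m pendant '[{"travel":[0.015,0,0.05],"rot":[0,0.125,0],"fingers":-1},{"travel":[0.037,0,0.098],"rot":[0,0.25,0],"fingers":-1},{"travel":[0.065,0,0.143],"rot":[0,0.375,0],"fingers":-1},{"travel":[0.098,0,0.183],"rot":[0,0.5,0],"fingers":-1},{"travel":[0.098,0,0.183],"rot":[0,0.5,0],"fingers":-1},{"travel":[0.098,0,0.183],"rot":[0,0.5,0],"fingers":-1}]'
python3 - <<'E'
from h import *
fx=np.array([.9135,.4067]); fy=np.array([-.4067,.9135]); s0=np.array([.579,.136])
s=env.get_state(); d=np.array(s["tcp_pos"])[:2]-s0; print("tcp in f",d@fx,d@fy,s["tcp_pos"][2],s["joint_pos"].round(2))
q=np.array(s["orientation"]);M=R.from_quat(q[[1,2,3,0]]).as_matrix(); print("y-axis",M[:,1].round(3),"zaxis",M[:,2].round(3))
img,P,m,T,f=cam("wrist"); cv2.imwrite("pics/w4.png",img)
img,P,m,T,f=cam("side"); cv2.imwrite("pics/s4.png",cv2.resize(img[100:250,180:330],(500,500)))
E
```

```text
clock: 16.65
tcp_pos: [0.5849, 0.1266, 0.154]
orientation: [-0.417, 0.473, 0.727, 0.272]
wrist_force: [-0.5, 0.1, -5.5]
finger_gap: 0.0488
grip_force: 118.8
tcp in f 0.0015530845384479435 -0.011024383679254453 0.153989548459693 [-0.26  0.9   0.36  1.85  0.74  0.57]
y-axis [0.915 0.404 0.001] zaxis [-0.348  0.79  -0.505]
```

View pics/w4.png

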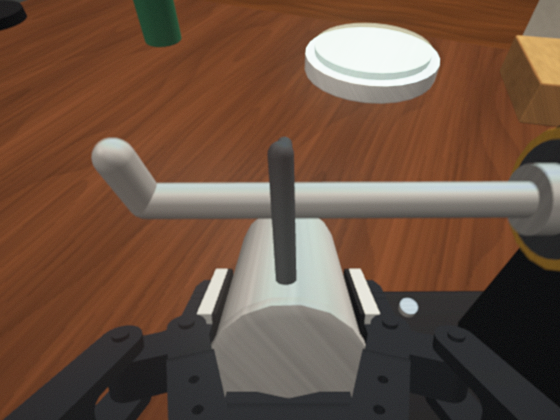

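Bar inside the handle near the corner. Lower in small steps until the hook takes the weight.

```bash

for k in 1; do :; done
python3 -m pendant '[{"travel":[-0.015,0,0.009],"rot":[0,0,0],"fingers":-1},{"travel":[-0.03,0,0.017],"rot":[0,0,0],"fingers":-1},{"travel":[-0.03,0,0.017],"rot":[0,0,0],"fingers":-1}]' | grep -E "pos|force"
python3 -m pendant '[{"travel":[-0.01,0,0.006],"rot":[0,0,0],"fingers":-1},{"travel":[-0.015,0,0.009],"rot":[0,0,0],"fingers":-1},{"travel":[-0.015,0,0.009],"rot":[0,0,0],"fingers":-1}]'| grep -E "pos|force"
python3 -m pendant '[{"travel":[-0.01,0,0.006],"rot":[0,0,0],"fingers":-1},{"travel":[-0.015,0,0.009],"rot":[0,0,0],"fingers":-1},{"travel":[-0.015,0,0.009],"rot":[0,0,0],"fingers":-1}]'| grep -E "pos|force"
```

```text
tcp_pos: [0.5848, 0.1264, 0.1516]
wrist_force: [-0.7, -1.2, -5.3]
grip_force: 118.8
tcp_pos: [0.5846, 0.1269, 0.1497]
wrist_force: [-1.8, 3.3, 3.7]
grip_force: 118.9
tcp_pos: [0.5845, 0.1275, 0.1488]
wrist_force: [-2.5, 4.3, 9.2]
grip_force: 119.2
```

```bash

python3 -m pendant '[{"travel":[0.015,0,0],"rot":[0,0,0],"fingers":-1},{"travel":[0.015,0,0],"rot":[0,0,0],"fingers":-1}]' 20 | grep -E "pos|force"
python3 -m pendant '[{"travel":[0,0,0],"rot":[0,0,0],"fingers":-0.1},{"travel":[0,0,0],"rot":[0,0,0],"fingers":0.2},{"travel":[0,0,0],"rot":[0,0,0],"fingers":0.25},{"travel":[0,0,0],"rot":[0,0,0],"fingers":0.4},{"travel":[0,0,0],"rot":[0,0,0],"fingers":1},{"travel":[0,0,0],"rot":[0,0,0],"fingers":1},{"travel":[0,0,0],"rot":[0,0,0],"fingers":1},{"travel":[0,0,0],"rot":[0,0,0],"fingers":1}]'
python3 - <<'E'
from h import *
img,P,m,T,f=cam("wrist"); cv2.imwrite("pics/w5.png",img)
E
```

```text
tcp_pos: [0.5844, 0.1276, 0.1487]
wrist_force: [-0.9, 3.9, 4.5]
grip_force: 119.0
clock: 18.65
tcp_pos: [0.5843, 0.1271, 0.1478]
orientation: [-0.419, 0.474, 0.725, 0.274]
wrist_force: [-0.8, -0.3, 0.2]
finger_gap: 0.085
grip_force: 0.0
```

View pics/w5.png

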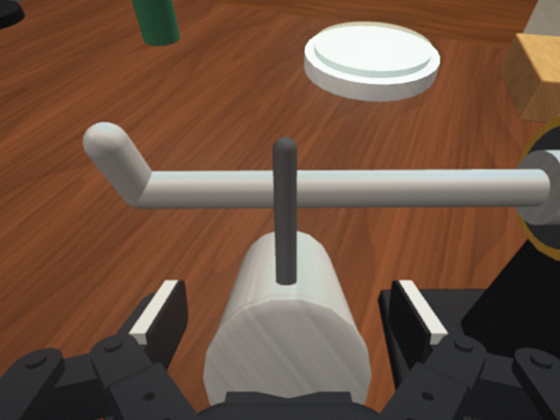

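The can hangs free: jaws are open and the wrist force is about 0. I back straight out along the tool axis.

```bash

python3 -m pendant '[{"travel":[0,0,-0.1],"rot":[0,0,0],"fingers":1},{"travel":[0,0,-0.25],"rot":[0,0,0],"fingers":1},{"travel":[0,0,-0.45],"rot":[0,0,0],"fingers":1},{"travel":[0,0,-0.65],"rot":[0,0,0],"fingers":1},{"travel":[0,0,-0.85],"rot":[0,0,0],"fingers":1},{"travel":[0,0,-0.95],"rot":[0,0,0],"fingers":1},{"travel":[0,0,-0.95],"rot":[0,0,0],"fingers":1}]'
python3 -m pendant '[{"travel":[0,0,0],"rot":[0,0,0],"fingers":1},{"travel":[0,0,0],"rot":[0,0,0],"fingers":1},{"travel":[0,0,0],"rot":[0,0,0],"fingers":1},{"travel":[0,0,0],"rot":[0,0,0],"fingers":1},{"travel":[0,0,0],"rot":[0,0,0],"fingers":1},{"travel":[0,0,0],"rot":[0,0,0],"fingers":1},{"travel":[0,0,0],"rot":[0,0,0],"fingers":1},{"travel":[0,0,0],"rot":[0,0,0],"fingers":1},{"travel":[0,0,0],"rot":[0,0,0],"fingers":1},{"travel":[0,0,0],"rot":[0,0,0],"fingers":1}]'
python3 - <<'E'
from h import *
a=None
for k in range(6):
    img,P,m,T,f=cam("wrist"); g=img.astype(int)
    if a is not None: print(np.abs(g-a)[150:].mean().round(2))
    a=g
i2,_,_,_,_=cam("scene"); i3,P,_,_,_=cam("side")
cv2.imwrite("pics/end.png",np.vstack([np.hstack([cv2.resize(img,(400,300)),cv2.resize(i2,(400,300))]),np.hstack([cv2.resize(i3,(400,300)),cv2.resize(i3[100:250,150:350],(400,300))])]))
for t in ("can_a","eyepiece"):
  for o in env.outline_of("side",t): q=P[o["mask"]]; print(t,round(o["conf"],2),np.nanmedian(q,0).round(3),np.nanpercentile(q,2,axis=0).round(3),np.nanpercentile(q,98,axis=0).round(3))
E
```

```text
clock: 19.4
tcp_pos: [0.6246, 0.0351, 0.2051]
orientation: [-0.418, 0.474, 0.725, 0.274]
wrist_force: [0.9, 0.8, -1.1]
finger_gap: 0.0853
grip_force: 0.0
clock: 20.4
tcp_pos: [0.6239, 0.0367, 0.2048]
orientation: [-0.419, 0.474, 0.725, 0.274]
wrist_force: [0.2, -0.7, -0.6]
finger_gap: 0.0854
grip_force: 0.0
1.55
1.56
1.56
1.56
1.56
can_a 0.85 [ 0.446 -0.09   0.058] [ 0.427 -0.1   -0.001] [0.51  0.036 0.092]
can_a 0.85 [ 0.6   -0.52   0.068] [ 0.587 -0.539  0.005] [ 0.632 -0.456  0.092]
can_a 0.72 [0.572 0.108 0.154] [0.549 0.082 0.108] [0.614 0.156 0.183]
can_a 0.68 [ 0.382 -0.433  0.076] [ 0.365 -0.446  0.006] [ 0.418 -0.372  0.092]
can_a 0.65 [ 0.52  -0.214  0.064] [ 0.506 -0.226  0.005] [ 0.546 -0.143  0.092]
eyepiece 0.62 [ 0.669 -0.009  0.054] [ 0.653 -0.021  0.   ] [0.701 0.021 0.076]
```

View pics/end.png

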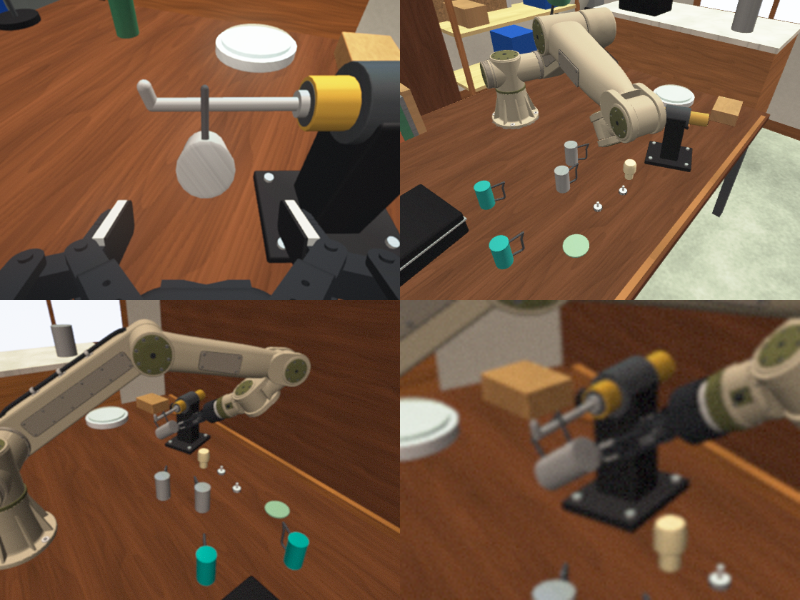

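The wrist panel shows the can hanging on the bar near (205,150) with the frames steady. Cans b and c stand upright, the bystanders are in place, and the gripper is about 10 cm clear.

```bash
python3 -c "
from workcell import env
print(env.hand_in())"
```

```text
the job is handed in; nothing more can be done
None
```

The loaded can is can_a (6.6 N when lifted); it hangs still by its handle on the hook, can_b and can_c stand empty and upright on the bench, the bystanders look undisturbed, and I handed the job in at about 21 s, with no verdict shown.

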